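# Seat the sample cell in the analyser's corner and hold it for the reading

## Robot

A 7-joint arm with a two-finger parallel gripper is mounted at the origin on the work surface. World frame = base frame: x ahead of the robot, y to its left, z up, the work surface at z = 0. Lengths are in m, angles in rad, forces in N, time in s.
With the tool pointing down it reaches from about 0.4 to 0.85 m from the base axis. Payload 4.5 kg.
Tool frame: the origin (TCP) lies between the finger pads; the fingertips stand r.finger_overhang ahead of it and the grasp point (between the pads) lies 8 mm behind it (r.finger_overhang is the distance from the TCP to the fingertips, in m); z points along the fingers, x is the direction in which the jaws open and shut, and the axes are right-handed (so a half turn about z gives the same grasp; the last joint's range is limited). The gripper opens to 88 mm and grips with 3 to 60 N. Pads are 18 mm wide; open, the fingers measure 123 mm over their backs; the gripper's body (75 mm by 187 mm) begins 45 mm behind the grasp point.
Start: joints at [1.216, 0.689, -0.195, 1.565, 0.157, 0.902, -0.215], TCP at [0.237, -0.578, 0.25] pointing down, gripper open.
Joint ranges: [-3.01, 3.01], [-0.46, 2.08], [-1.47, 1.51], [0.13, 2.56], [-1, 4.14], [0.04, 2.09], [-2.66, 2.66]. Speed limits (rad/s): [2.57, 2.57, 3.14, 3.14, 3.14, 3.14, 3.14].

## Interface

Orientations are given as a unit quaternion [x, y, z, w].
In Python, from plant import r gives the robot as it stands.
- The arm moves only by the tool move_arm, never from a script. Its argument "targets" is a list that holds one entry, the list of rows, each a list of 7 numbers: the turn, a rotation vector about the world's x, y, z in rad, then the shift along the world's x, y, z in m, then the opening, from 0 (shut) to 1 (fully open). A call has 1 to 5 rows; each row shifts and turns the pose as measured when the row begins; what a row does not reach is not made up. A row lasts 1/10 s, in which the tool goes at most 50 mm and 8.59 degrees, less where a joint would pass 70% of its speed; a pose out of reach is approached as far as the arm can. A call with a gripper value outside its range is refused whole. The fingers move at their own pace and stop on an object; "force" is the grip in N (left out, the last holds). Time passes only in rows, so rows that do not move let the fingers close. It gives the time, the measured TCP pose, the force and the opening at its end, in the units of the state.
- r.get_state(): the state, without advancing time (a new reading comes with each control period).
- r.snapshot(name): name is "scene" or "top" or "wrist"; returns a dict with "frame" (420x560x3 uint8, red, green, blue), "K" (3x3 intrinsics, pixels), "D" ([k1, k2, p1, p2, k3] as OpenCV has them; the pictures are not rectified), "T" (4x4, takes a point from camera to world coordinates). Camera axes: x right, y up, looking along -z (the intrinsics and any distortion apply to the point x, -y, -z); pixel columns grow to the right and rows downward; lengths in m; the calibration is good to about 2 mm. A picture is of the moment at which its call begins. There is no depth.
- r.finish_job(): hands the job in, once; it reports no verdict.
Trained networks look in a picture, given as the dict that the camera call returned (one of the last four; its "shot" number tells which), for a name from the list of things; names that differ only in an ending like _2 or _b are one class to them, and where a whole thing is asked for, a point or a joint stands for the part that bears it (a point fixed in the world has none). Each returns a list of dicts, best first, with "score" (0 to 1); they miss things now and then, are a little off and sometimes report something else, mostly with a low value. They report only what shows in the picture. A call takes as long as a camera call. They do not tell look-alikes from the thing itself.
- r.find_in(picture, query): "centre" ([row, column] in pixels, amid what is visible of it).
The state is a dict: "clock": time; "q": joint angles; "qd": joint speeds; "joint_torque": joint torques, N m; "tool_pos": TCP position; "eef_rot": TCP orientation; "contact_force": force on the tool from outside, world axes, zero at the start; "moment": the same for the moment, N m; "opening": opening from 0.0 (shut) to 1.0 (fully open).
Only numpy, scipy, OpenCV 4.12 (cv2) and the standard library are available. Lean on these libraries where they do the work, as an engineer would, in place of code of your own. Each camera call takes 0.05 s, during which the arm holds its last target. There are 200 camera calls.

## Task

Make the lidded sample cell ready for a reading: while it still stands on the bench, press its lid fully home, then set the cell on the analyser's stage and slide it into the corner so that one long side is flush against the far stop and one end is flush against the side stop. Finish while holding it there, pressed firmly against both stops at once and standing flat on the stage; do not let go, and leave the bottle, the jar and the beaker where they are.

Things in the scene. Friction and masses are not known exactly. Their poses are not given: they have to be found in the camera images.
- cell: the sample cell: a white plastic rectangular tub with a grey lid, 90 mm long (its x axis), 56 mm wide (its y axis), tub 50 mm tall, 0.2 to 0.45 kg. Origin at the centre of its underside, z up. It is the same either way round. It can be gripped across its 56 mm width, by the tub's walls. It starts standing on the bench
- lid (a joint): how far the lid stands proud of its seat, m: 0 is fully home, it starts 4 to 7 mm up. It moves straight up and down in the tub, stays level and stays where it is left; pushing it down takes about 5 N anywhere on it, and at 0 it meets a hard stop
- lid_top (a point): centre of the lid's top face, on a small raised pad 40 x 24 mm; 58 mm above the cell's underside when the lid is home. The lid is 88 x 54 mm, 6 mm thick plus the 2 mm pad, and does not reach past the tub's walls
- stage: the analyser's reading stage, a fixed dark metal slab 200 x 200 mm and 30 mm high with a small round window; origin at the centre of its underside, on the bench. Its x axis points to the far stop (away from the robot, give or take its yaw), its y axis to the side stop (on the left), z up. The flat top is 30 mm above the origin
- stop_far: the far stop: a fixed bare aluminium bar 160 mm long (along the stage's y), 12 mm thick (stage's x), standing 14 mm above the stage's top; origin at the centre of its underside on the stage's top, axes as the stage's. The cell goes against its -x face
- stop_side: the side stop: a fixed bare aluminium bar 150 mm long (along the stage's x), 12 mm thick (stage's y), standing 14 mm above the stage's top; origin at the centre of its underside on the stage's top, axes as the stage's. The cell goes against its -y face
- corner (a point): the inner corner where the faces of the two stops meet, at the height of the stage's top, axes as the stage's. With the cell home its centre lies 28 mm from the corner towards the stage's -x and 45 mm towards the stage's -y, its long axis along the stage's y
- bottle: bystander: amber bottle, 76 mm across, 190 mm tall; origin at the centre of its underside
- jar: bystander: pale translucent jar with a white cap, 70 mm across, 90 mm tall; origin at the centre of its underside
- beaker: bystander: glass beaker, 70 mm across, 80 mm tall; origin at the centre of its underside
Mind the look-alikes: they are no part of the job. What is shaped like the cell but purple or red is not meant.

How it is judged:
By the outcome, as a careful person would: the job done as asked, in the order asked, and still so for the second after the job is handed in, while the arm keeps its last pose, push and grip.
It also fails if it takes over 61 s, if anything falls off the work surface, if the arm or the gripper's body presses on something with over 40 N, if the wrist force passes 120 N, or if a joint passes its speed limit or range.

## Working session

There is one attempt and no reset: what is moved stays moved. The work goes in short steps, Python scripts to look and compute and a tool call to move; the robot and the scene stay as the last step left them, time stands still between calls to the robot, and variables do not carry over. Pictures are saved under pics/ and viewed, about 8 in all and at most 12, crops included, and the job is handed in when it is done.

Besides the shell and the picture viewer there is one more tool, called after ">>>" by a JSON object that holds its "method" and its "body". move_arm: Moves the arm, as the interface text tells. Its arguments: {"type":"object","properties":{"targets":{"type":"array","items":{"type":"array","items":{"type":"array","items":{"type":"number"}}}},"force":{"type":"number"}},"required":["targets"]}

```bash
ls; mkdir -p pics
cat > h.py <<'E'
import numpy as np, cv2
from plant import r
def px2w(s,rc,z):
    p=np.array([[[rc[1],rc[0]]]],float)
    u=cv2.undistortPoints(p,np.array(s["K"],float),np.array(s["D"],float))[0,0]
    T=np.array(s["T"]); d=T[:3,:3]@np.array([u[0],-u[1],-1.]); o=T[:3,3]
    return o+d*(z-o[2])/d[2]
def w2px(s,P):
    T=np.array(s["T"]); c=(np.array(P,float)-T[:3,3])@T[:3,:3]
    c=c*[1,-1,-1]
    q=cv2.projectPoints(c.reshape(-1,1,3),np.zeros(3),np.zeros(3),np.array(s["K"],float),np.array(s["D"],float))[0]
    return q[:,0]
def save(s,n,crop=None,k=1):
    f=np.ascontiguousarray(s["frame"][:,:,::-1])
    if crop: f=f[crop[0]:crop[1],crop[2]:crop[3]]
    if k!=1: f=cv2.resize(f,None,fx=k,fy=k,interpolation=cv2.INTER_CUBIC)
    cv2.imwrite("pics/"+n,f)
E
python3 - <<'E'
from h import *
s=r.get_state(); print(s, r.finger_overhang)
a=r.snapshot("top"); b=r.snapshot("scene")
for n,p in(("top",a),("scene",b)):
    print(n,np.round(p["T"],3).tolist(),np.round(p["K"],1).tolist())
    for q in("cell","lid_top","stage","stop_far","stop_side","bottle","jar","beaker"):
        print(q,[(np.round(d["centre"]).tolist(),round(d["score"],2),np.round(px2w(p,d["centre"],.03)[:2],3).tolist()) for d in r.find_in(p,q)[:3]])
cv2.imwrite("pics/a.png",np.hstack([a["frame"],b["frame"]])[:,:,::-1]) if 0 else (save(a,"top.png",k=1.4),save(b,"scene.png",k=1.4))
E
```

```text
pics
{'clock': 0.0, 'q': array([ 1.21581591,  0.69002515, -0.19453161,  1.56633011,  0.15731237,
        0.90251889, -0.2150619 ]), 'qd': array([ 1.97106322e-03, -2.89346094e-03, -6.06897966e-04,  1.81182978e-04,
        6.81388464e-04,  1.51356934e-03, -7.78938581e-05]), 'joint_torque': array([-3.45416429e-04, -5.27548921e+01, -1.26696389e+00, -1.53424716e+01,
       -5.25908649e-02,  6.67582965e-03,  2.05349984e-04]), 'tool_pos': array([ 0.23663918, -0.57780287,  0.2488885 ]), 'eef_rot': array([ 8.30418682e-01, -5.57139051e-01, -8.18631328e-04, -4.68933337e-04]), 'contact_force': array([-0.55149803,  0.32047355,  0.58770623]), 'moment': array([ 0.03075621, -0.00775357,  0.00024227]), 'opening': 0.9995585861534485} 0.011
top [[0.019, 0.984, -0.177, 0.321], [-1.0, 0.017, -0.009, -0.038], [-0.006, 0.177, 0.984, 1.423], [0.0, 0.0, 0.0, 1.0]] [[414.6, 0.0, 273.7], [0.0, 414.6, 207.3], [0.0, 0.0, 1.0]]
cell [([178.0, 334.0], 0.86, [0.677, -0.231]), ([219.0, 330.0], 0.78, [0.534, -0.218]), ([223.0, 376.0], 0.57, [0.522, -0.373])]
lid_top [([224.0, 378.0], 0.73, [0.519, -0.381]), ([216.0, 
[... 549 characters left out ...]
 [-0.002, 0.627, 0.779, 1.206], [0.0, 0.0, 0.0, 1.0]] [[446.3, 0.0, 283.5], [0.0, 446.3, 208.8], [0.0, 0.0, 1.0]]
cell [([245.0, 237.0], 0.93, [0.535, -0.216]), ([279.0, 265.0], 0.7, [0.689, -0.238]), ([269.0, 196.0], 0.63, [0.511, -0.362])]
lid_top [([276.0, 259.0], 0.86, [0.665, -0.243]), ([241.0, 236.0], 0.83, [0.522, -0.207]), ([266.0, 193.0], 0.58, [0.498, -0.363])]
stage [([180.0, 312.0], 0.97, [0.516, 0.161])]
stop_far [([188.0, 331.0], 0.52, [0.587, 0.18]), ([160.0, 324.0], 0.49, [0.479, 0.269])]
stop_side [([162.0, 330.0], 0.54, [0.501, 0.275])]
bottle [([108.0, 346.0], 0.9, [0.343, 0.562])]
jar [([295.0, 138.0], 0.57, [0.46, -0.545])]
beaker [([235.0, 345.0], 0.67, [0.756, 0.056])]
```

View pics/top.png

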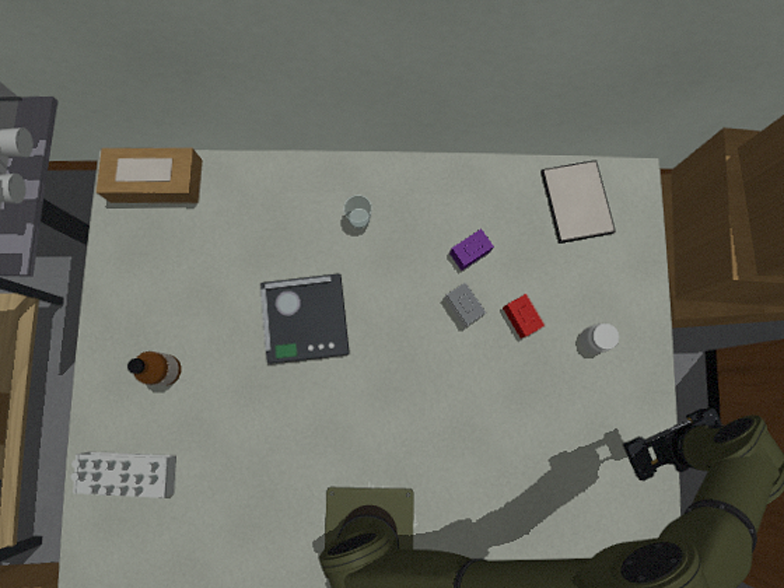

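View pics/scene.png

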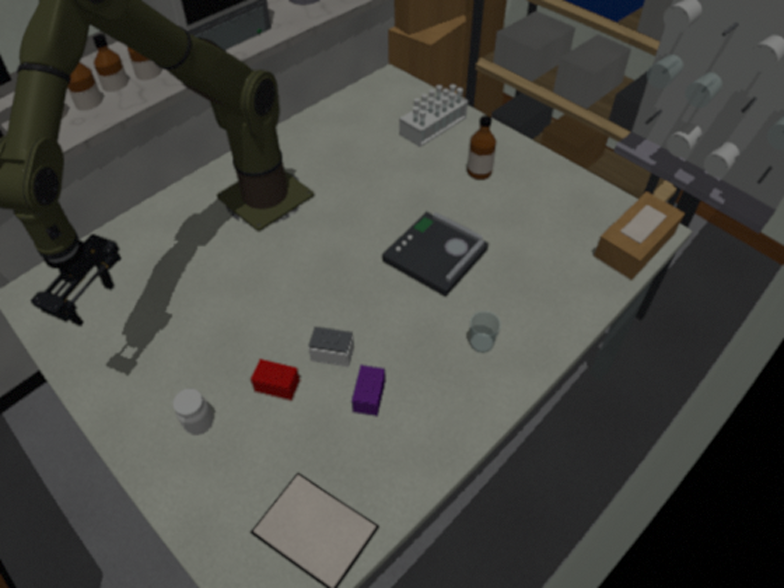

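The top view shows the grey-lidded cell at (464,306), red and purple decoys beside it, and the stage at (305,319) with bars along its top (far) and left (side) edges. The scene view agrees. I'll go above the cell.

>>> {"method": "move_arm", "body": {"targets": [[[0,0,0.038,0.03,0.036,0,0],[0,0,0.038,0.03,0.036,0,0],[0,0,0.038,0.03,0.036,0,0],[0,0,0.038,0.03,0.036,0,0],[0,0,0.038,0.03,0.036,0,0]]], "force": 30}}

```text
clock: 1.4
tool_pos: [0.3832, -0.4003, 0.2498]
eef_rot: [0.877, -0.481, 0.001, 0.004]
contact_force: [1.0, -0.1, 0.7]
opening: 0.572
```

>>> {"method": "move_arm", "body": {"targets": [[[0,0,0,0.03,0.036,0,0],[0,0,0,0.03,0.036,0,0],[0,0,0,0.03,0.036,0,0],[0,0,0,0.02,0.03,0,0],[0,0,0,0,0,0,0]]]}}

```text
clock: 1.9
tool_pos: [0.503, -0.2484, 0.251]
eef_rot: [0.88, -0.475, 0.003, 0.001]
contact_force: [0.1, 0.9, -0.1]
opening: 0.12
```

Run:
```python
from h import *
s=r.get_state(); print(s["clock"],s["tool_pos"],s["eef_rot"],s["contact_force"])
a=r.snapshot("wrist"); print(np.round(a["T"],3).tolist(),np.round(a["K"],1).tolist(),a["D"])
for q in("cell","lid_top"):
    print(q,[(np.round(d["centre"]).tolist(),round(d["score"],2),np.round(px2w(a,d["centre"],.06)[:2],3).tolist()) for d in r.find_in(a,q)[:3]])
save(a,"w1.png",k=1.4)
```

```text
1.9 [ 0.50301937 -0.24838155  0.25096323] [ 8.79821392e-01 -4.75292324e-01  3.33787189e-03  6.18638999e-04] [ 0.1164834   0.88807343 -0.06722808]
[[0.548, 0.803, 0.234, 0.566], [-0.837, 0.524, 0.16, -0.206], [0.006, -0.284, 0.959, 0.386], [0.0, 0.0, 0.0, 1.0]] [[359.5, 0.0, 279.8], [0.0, 359.5, 205.9], [0.0, 0.0, 1.0]] [-0.01477484  0.          0.          0.          0.        ]
cell [([27.0, 377.0], 0.95, [0.66, -0.243]), ([223.0, 379.0], 0.72, [0.524, -0.35]), ([132.0, 274.0], 0.61, [0.541, -0.218])]
lid_top [([127.0, 273.0], 0.98, [0.544, -0.215]), ([229.0, 386.0], 0.78, [0.522, -0.359]), ([18.0, 383.0], 0.66, [0.668, -0.243])]
```

View pics/w1.png

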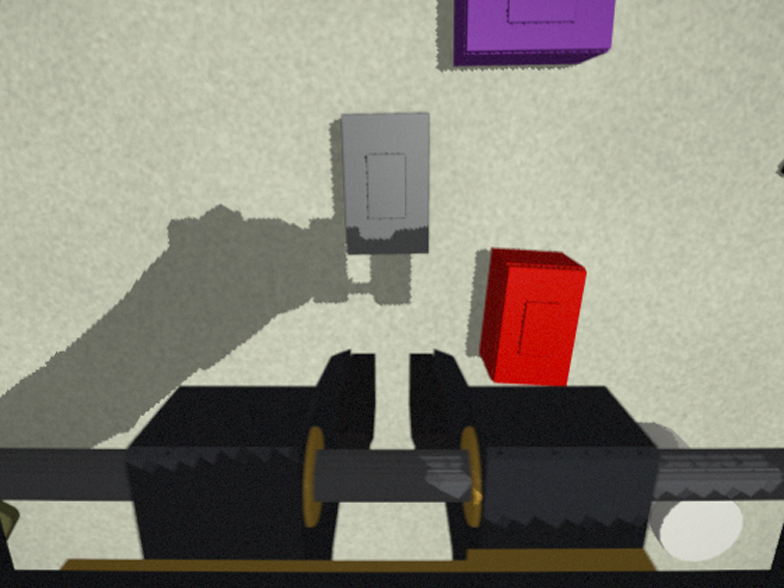

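The wrist view shows the grey lid with corners at about (342,114), (429,113), (429,254) and (347,254), and the pad centred near (386,186), with red on the right and purple at the top.

Run:
```python
from h import *
a=r.snapshot("wrist")
C=[px2w(a,(y/1.4,x/1.4),.0615)[:2] for x,y in((342,114),(429,113),(429,254),(347,254))]
P=[px2w(a,(y/1.4,x/1.4),.0635)[:2] for x,y in((366,153),(406,153),(406,218.5),(367,218.5))]
for Q in(C,P):
    Q=np.array(Q);print(Q.round(4).tolist(),Q.mean(0))
    for i in range(4):
        e=Q[(i+1)%4]-Q[i];print(np.linalg.norm(e).round(4),np.degrees(np.arctan2(e[1],e[0])).round(1))
st=r.get_state()
from scipy.spatial.transform import Rotation as R
x=R.from_quat(st["eef_rot"]).as_matrix();print(st["tool_pos"],np.degrees(np.arctan2(x[1,0],x[0,0])))
```

```text
[[0.5581, -0.1825], [0.5872, -0.2269], [0.514, -0.2759], [0.485, -0.2303]] [ 0.53606419 -0.2289042 ]
0.053 -56.8
0.088 -146.2
0.054 122.5
0.0874 33.2
[[0.5465, -0.207], [0.5598, -0.2279], [0.5257, -0.2501], [0.5123, -0.229]] [ 0.53609369 -0.22847576]
0.0247 -57.4
0.0407 -146.9
0.025 122.5
0.0406 32.7
[ 0.49779561 -0.2566747   0.25056809] -57.471200030307884
```

Run:
```python
from h import *
a=dict(r.snapshot("wrist")); print(r.get_state()["tool_pos"])
for q in ("lid_top",):
    d=r.find_in(a,q); print([(np.round(e["centre"]).tolist(),px2w(a,e["centre"],.0635)[:2].round(4)) for e in d])
a["T"]=np.array([[0.548, 0.803, 0.234, 0.566], [-0.837, 0.524, 0.16, -0.206], [0.006, -0.284, 0.959, 0.386], [0,0,0,1]])
C=[px2w(a,(y/1.4,x/1.4),.0615)[:2] for x,y in((342,114),(429,113),(429,254),(347,254))]
P=[px2w(a,(y/1.4,x/1.4),.0635)[:2] for x,y in((366,153),(406,153),(406,218.5),(367,218.5))]
for Q in(C,P):
    Q=np.array(Q);print(Q.mean(0))
    for i in range(4):
        e=Q[(i+1)%4]-Q[i];print(np.linalg.norm(e).round(4),np.degrees(np.arctan2(e[1],e[0])).round(1))
st=r.get_state()
from scipy.spatial.transform import Rotation as R
x=R.from_quat(st["eef_rot"]).as_matrix();print(st["clock"],st["tool_pos"],np.degrees(np.arctan2(x[1,0],x[0,0])))
```

```text
[ 0.4975836  -0.25704794  0.2505744 ]
[([117.0, 269.0], array([ 0.5439, -0.2175])), ([218.0, 381.0], array([ 0.5226, -0.3559])), ([12.0, 375.0], array([ 0.6604, -0.2456]))]
[ 0.54147237 -0.22060856]
0.0532 -56.2
0.0881 -145.6
0.0541 123.1
0.0874 33.8
[ 0.54146774 -0.22020436]
0.0248 -56.8
0.0407 -146.3
0.025 123.2
0.0407 33.3
2.2 [ 0.49761582 -0.25704954  0.25060343] -57.53836951330463
```

>>> {"method": "move_arm", "body": {"targets": [[[0,0,0.015,0.025,0.02,-0.04,0],[0,0,0,0.02,0.017,-0.04,0],[0,0,0,0,0,-0.04,0],[0,0,0,0,0,-0.03,0],[0,0,0,0,0,0,0]]]}}

```text
clock: 2.7
tool_pos: [0.5421, -0.2288, 0.098]
eef_rot: [0.876, -0.481, 0.007, 0.005]
contact_force: [-0.7, 0.5, 0.1]
opening: 0.009
```

>>> {"method": "move_arm", "body": {"targets": [[[0,0,0,0,0,0,0]]]}}

```text
clock: 2.8
tool_pos: [0.5416, -0.2302, 0.0983]
eef_rot: [0.876, -0.482, 0.007, 0.006]
contact_force: [-0.1, 0.3, 0.6]
opening: 0.006
```

>>> {"method": "move_arm", "body": {"targets": [[[0.017,0.006,0.018,0,0.01,-0.008,0],[0,0,0,0,0,-0.006,0],[0,0,0,0,0,0,0]]]}}

```text
clock: 3.1
tool_pos: [0.543, -0.2221, 0.0874]
eef_rot: [0.88, -0.475, 0.003, -0.001]
contact_force: [-1.3, -0.5, -0.6]
opening: 0.006
```

```bash
cat >> h.py <<'E'
def pose():
    from scipy.spatial.transform import Rotation as R
    s=r.get_state(); m=R.from_quat(s["eef_rot"]).as_matrix(); z=m[:,2]
    print(round(s["clock"],2),"p",s["tool_pos"].round(4),"jaw",np.degrees(np.arctan2(m[1,0],m[0,0])).round(2),"fixtilt",[round(z[0]*0-z[1],4),round(z[0],4)],"F",s["contact_force"].round(1),"M",s["moment"].round(2),"op",round(s["opening"],3))
    return s
E
python3 -c "
from h import *
pose()"
```

```text
3.1 p [ 0.543  -0.2221  0.0874] jaw -56.75 fixtilt [np.float64(0.0005), np.float64(0.0056)] F [-1.3 -0.5 -0.6] M [-0.02 -0.01 -0.  ] op 0.006
```

>>> {"method": "move_arm", "body": {"targets": [[[0,0.005,0,0,0.001,-0.008,0],[0,0,0,0,0,-0.006,0],[0,0,0,0,0,-0.004,0]]]}}

```text
clock: 3.4
tool_pos: [0.5441, -0.2215, 0.0707]
eef_rot: [0.88, -0.475, 0.002, -0.0]
contact_force: [-1.9, -0.4, 4.8]
opening: 0.006
```

>>> {"method": "move_arm", "body": {"targets": [[[0,0,0,0,0,-0.004,0],[0,0,0,0,0,-0.004,0]]]}}

```text
clock: 3.6
tool_pos: [0.5443, -0.2215, 0.069]
eef_rot: [0.88, -0.476, 0.003, 0.001]
contact_force: [-11.6, 5.2, 51.0]
opening: 0.005
```

The lid met its hard stop: the tip is at 58 mm and the force is 51 N. I'll raise, open and check the lid.

>>> {"method": "move_arm", "body": {"targets": [[[0,0,0,0,0,0.02,0],[0,0,0,0,0,0.03,1],[0,0,0,0,0,0.04,1],[0,0,0,0,0,0.02,1],[0,0,0,0,0,0,1]]]}}

```text
clock: 4.1
tool_pos: [0.5442, -0.2213, 0.1834]
eef_rot: [0.88, -0.475, 0.004, 0.001]
contact_force: [-0.0, -0.1, 0.0]
opening: 0.345
```

>>> {"method": "move_arm", "body": {"targets": [[[0,0,0,0,0,0,1],[0,0,0,0,0,0,1]]]}}

```text
clock: 4.3
tool_pos: [0.5437, -0.2213, 0.182]
eef_rot: [0.88, -0.475, 0.003, 0.001]
contact_force: [-0.3, 0.1, -0.1]
opening: 0.529
```

Run:
```python
from h import *
pose()
a=r.snapshot("wrist"); np.savez("w2.npz",**{k:np.array(a[k]) for k in("K","D","T","frame")})
save(a,"w2.png",k=1.4)
b=r.snapshot("scene"); np.savez("s2.npz",**{k:np.array(b[k]) for k in("K","D","T","frame")})
```

```text
4.3 p [ 0.5437 -0.2213  0.182 ] jaw -56.74 fixtilt [np.float64(0.0052), np.float64(0.0039)] F [-0.3  0.1 -0.1] M [-0.01 -0.05 -0.01] op 0.529
```

View pics/w2.png

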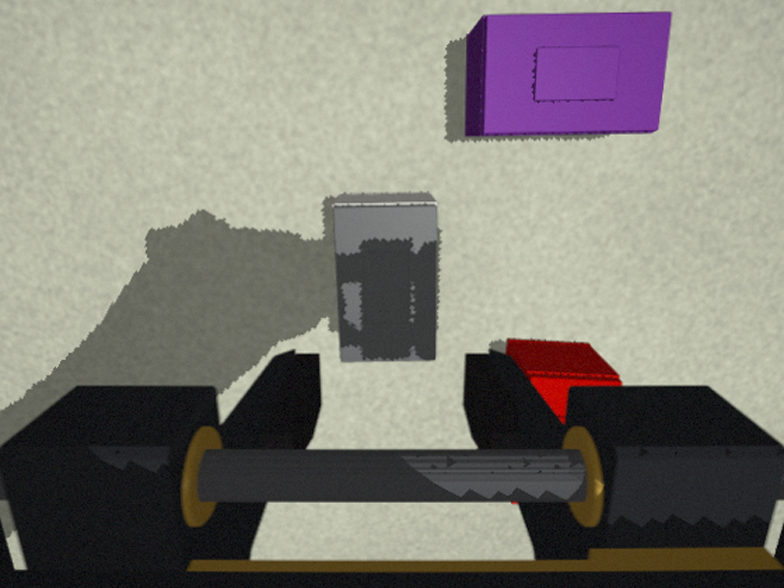

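The cell stands upright between the jaws, with lid corners at (334,206), (436,206), (435,361) and (341,361). I'll use them to refine the pose.

Run:
```python
from h import *
a=np.load("w2.npz")
for z in(.05,.056):
    Q=np.array([px2w(a,(y/1.4,x/1.4),z)[:2] for x,y in((334,206),(436,206),(435,361),(341,361))])
    print(z,Q.mean(0).round(4))
    for i in range(4):
        e=Q[(i+1)%4]-Q[i];print(np.linalg.norm(e).round(4),np.degrees(np.arctan2(e[1],e[0])).round(1))
# stage: crops
b=r.snapshot("top"); save(b,"stage.png",(180,275,170,265),6)
np.savez("t2.npz",**{k:np.array(b[k]) for k in("K","D","T","frame")})
```

```text
0.05 [ 0.54   -0.2206]
0.0539 -56.8
0.0893 -145.7
0.0544 123.1
0.0892 33.9
0.056 [ 0.5415 -0.2197]
0.0527 -56.8
0.0873 -145.7
0.0532 123.1
0.0872 33.9
```

View pics/stage.png

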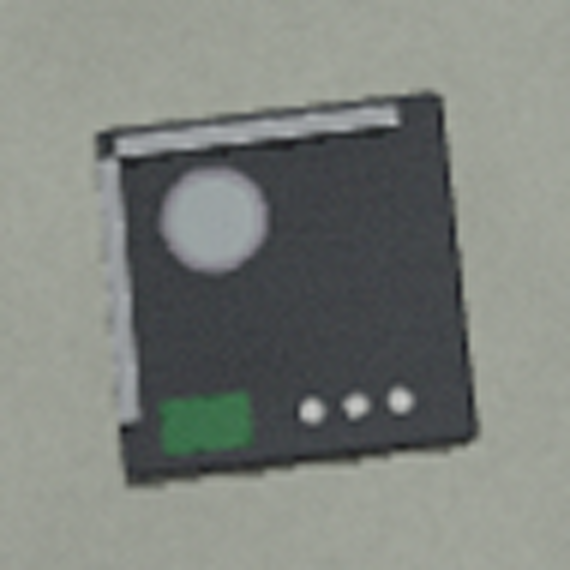

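Stage: far-stop inner face runs from (120,155) to (400,125) in the crop and side-stop inner face from (120,160) to (138,420), so the yaw is about 5 to 6°. Next I'll grasp.

>>> {"method": "move_arm", "body": {"targets": [[[0.005,0.004,0,-0.002,0.001,0,1],[0,0,0,0,0,0,1],[0,0,0,0,0,0,1]]]}}

```text
clock: 4.75
tool_pos: [0.5403, -0.2197, 0.1798]
eef_rot: [0.88, -0.475, -0.003, 0.0]
contact_force: [-0.1, 0.6, 0.3]
opening: 0.928
```

>>> {"method": "move_arm", "body": {"targets": [[[0,0,0,0,0,-0.03,1],[0,0,0,0,0,-0.03,1],[0,0,0,0,0,-0.02,1],[0,0,0,0,0,0,1]]]}}

```text
clock: 5.15
tool_pos: [0.5416, -0.2201, 0.0982]
eef_rot: [0.88, -0.475, -0.001, -0.0]
contact_force: [-0.7, 0.3, 0.3]
opening: 1.001
```

Run:
```python
from h import *
pose()
b=np.load("t2.npz")
def w(x,y,z): return px2w(b,(180+(y+.5)/6-.5,170+(x+.5)/6-.5),z)[:2]
# stage top corners (FL,FR,NR,NL)
Q=np.array([w(*p,.03) for p in((100,132),(440,95),(478,438),(128,484))]);print("stage",Q.round(4).tolist(),Q.mean(0))
for i in range(4):
    e=Q[(i+1)%4]-Q[i];print(np.linalg.norm(e).round(4),np.degrees(np.arctan2(e[1],e[0])).round(1))
print("far inner",w(120,157,.03),w(400,127,.03)); print("side inner",w(122,160,.03),w(140,420,.03))
```

```text
5.15 p [ 0.5416 -0.2201  0.0982] jaw -56.74 fixtilt [np.float64(-0.0009), np.float64(-0.001)] F [-0.7  0.3  0.3] M [-0.04 -0.02  0.01] op 1.001
stage [[0.5859, 0.2759], [0.6108, 0.0813], [0.4155, 0.0539], [0.3858, 0.2492]] [0.4995018  0.16507395]
0.1962 -82.7
0.1972 -172.0
0.1976 98.7
0.2019 7.6
far inner [0.57153135 0.26354018] [0.59177363 0.10355423]
side inner [0.56980875 0.26229143] [0.42167984 0.2442539 ]
```

>>> {"method": "move_arm", "body": {"targets": [[[0,0,0,0,0,-0.03,1],[0,0,0,0,0,-0.025,1],[0,0,0,0,0,-0.007,1],[0,0,0,0,0,0,1]]]}}

```text
clock: 5.55
tool_pos: [0.5443, -0.221, 0.0378]
eef_rot: [0.88, -0.475, 0.002, -0.001]
contact_force: [0.1, 0.5, -0.2]
opening: 0.999
```

>>> {"method": "move_arm", "body": {"targets": [[[0,0.004,0,-0.003,0.001,-0.006,1],[0,0,0,0,0,0,1]]]}}

```text
clock: 5.75
tool_pos: [0.5425, -0.2204, 0.0338]
eef_rot: [0.88, -0.475, 0.002, 0.0]
contact_force: [-0.2, 0.4, -0.7]
opening: 1.003
```

```bash
python3 -c "
from h import *
pose()"
```

```text
5.75 p [ 0.5425 -0.2204  0.0338] jaw -56.78 fixtilt [np.float64(0.0019), np.float64(0.0034)] F [-0.2  0.4 -0.7] M [-0.02 -0.04  0.  ] op 1.003
```

>>> {"method": "move_arm", "body": {"targets": [[[0.002,0.003,0,-0.001,0,-0.003,1],[0,0,0,0,0,0,0.5],[0,0,0,0,0,0,0.5],[0,0,0,0,0,0,0.5],[0,0,0,0,0,0,0.5]]], "force": 30}}

```text
clock: 6.25
tool_pos: [0.5429, -0.221, 0.0331]
eef_rot: [0.88, -0.476, 0.002, -0.001]
contact_force: [-1.1, 1.1, -1.1]
opening: 0.659
```

>>> {"method": "move_arm", "body": {"targets": [[[0,0,0,0,0,0,0.4],[0,0,0,0,0,0,0.4],[0,0,0,0,0,0,0.4]]]}}

```text
clock: 6.55
tool_pos: [0.5428, -0.2208, 0.0331]
eef_rot: [0.88, -0.476, 0.002, -0.001]
contact_force: [-0.6, 0.6, -0.2]
opening: 0.637
```

```bash
python3 -c "
from h import *
pose()"
```

```text
6.55 p [ 0.5428 -0.2208  0.0331] jaw -56.8 fixtilt [np.float64(0.0007), np.float64(0.0038)] F [-0.6  0.6 -0.2] M [0.09 0.03 0.  ] op 0.637
```

>>> {"method": "move_arm", "body": {"targets": [[[0,0,0,0,0,0.02,0.4],[0,0,0,0,0,0.03,0.4],[0,0,0,0,0,0.03,0.4],[0,0,0.1,0,0.02,0.01,0.4],[0,0,0.13,0,0.035,0,0.4]]]}}

```text
clock: 7.05
tool_pos: [0.5391, -0.1714, 0.1232]
eef_rot: [0.928, -0.373, 0.0, 0.003]
contact_force: [1.5, 0.4, -3.6]
opening: 0.634
```

>>> {"method": "move_arm", "body": {"targets": [[[0,0,0.13,-0.002,0.04,0,0.4],[0,0,0.13,-0.002,0.04,0,0.4],[0,0,0.13,-0.002,0.04,0,0.4],[0,0,0.13,-0.002,0.04,0,0.4],[0,0,0.13,-0.002,0.04,0,0.4]]]}}

```text
clock: 7.55
tool_pos: [0.5274, 0.0317, 0.1227]
eef_rot: [0.999, -0.047, 0.002, 0.004]
contact_force: [1.2, 0.5, -3.1]
opening: 0.634
```

```bash
python3 -c "
from h import *
pose()"
```

```text
7.55 p [0.5274 0.0317 0.1227] jaw -5.41 fixtilt [np.float64(0.0086), np.float64(0.0026)] F [ 1.2  0.5 -3.1] M [-0.05 -0.1   0.01] op 0.634
```

>>> {"method": "move_arm", "body": {"targets": [[[0,0,0.1,0,0.04,0,0.4],[0,0,0.05,0,0.04,0,0.4],[0,0,0,0,0.035,0,0.4],[0,0,0,0,0.02,0,0.4],[0,0,0,0,0,0,0.4]]]}}

```text
clock: 8.05
tool_pos: [0.524, 0.1801, 0.1212]
eef_rot: [0.999, 0.038, 0.0, 0.001]
contact_force: [-0.4, 0.0, -3.6]
opening: 0.634
```

```bash
python3 -c "
from h import *
r.snapshot('top');r.snapshot('top')
pose()
a=r.snapshot('wrist'); save(a,'w3.png',k=1.4)
np.savez('w3.npz',**{k:np.array(a[k]) for k in('K','D','T','frame')})
pose()"
```

```text
8.15 p [0.5241 0.1752 0.1209] jaw 4.07 fixtilt [np.float64(0.0072), np.float64(-0.0002)] F [ 0.5 -0.7 -3. ] M [-0.07 -0.12  0.01] op 0.631
8.2 p [0.5243 0.1736 0.1209] jaw 3.94 fixtilt [np.float64(0.0085), np.float64(-0.0003)] F [ 0.  -0.7 -3.4] M [-0.07 -0.11  0.01] op 0.629
```

View pics/w3.png

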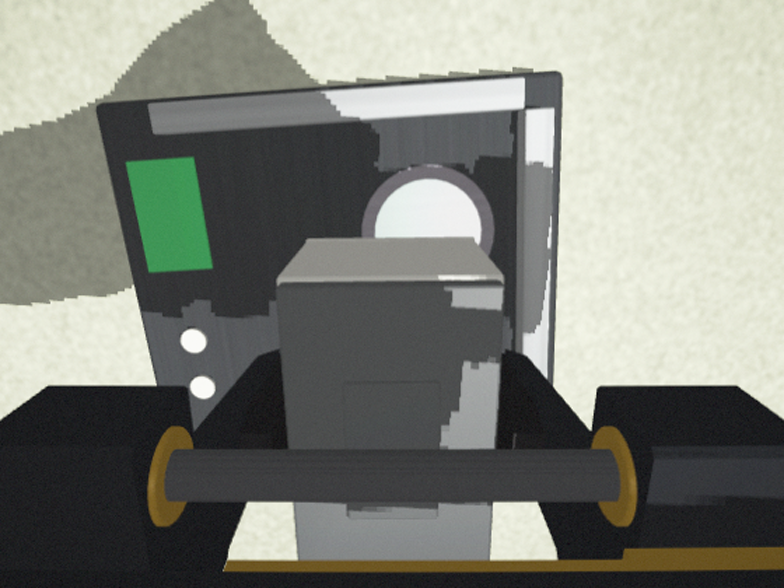

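The held cell is at centre-bottom. The side stop is at the top, its inner edge running (153,134) to (524,108). The far stop is on the right, with its upper inner edge at x≈526 (110) to 522 (385) and its dark inner face just left of that. I'll compute from these.

Run:
```python
from h import *
a=np.load("w3.npz"); T=a["T"]; print(T[:3,3].round(4))
def L(n,p,q,z):
    A,B=[px2w(a,(y/1.4,x/1.4),z)[:2] for x,y in(p,q)]; e=B-A
    print(n,z,A.round(4),B.round(4),np.linalg.norm(e).round(4),np.degrees(np.arctan2(e[1],e[0])).round(2))
L("side in",(153,134),(524,108),.044); L("side in",(153,134),(524,108),.03)
L("side out",(150,103),(524,79),.044)
L("far in",(522,385),(526,110),.044); L("far base",(512,340),(516,112),.03)
L("far out",(551,385),(553,108),.044)
L("stage edge left",(148,270),(98,106),.03);L("stage y+ edge",(98,106),(560,73),.03)
L("cell end top edge",(278,283),(503,283),.147)
```

```text
[0.5204 0.2515 0.2555]
side in 0.044 [0.4244 0.2451] [0.5722 0.2653] 0.1491 7.78
side in 0.03 [0.418  0.2447] [0.5756 0.2662] 0.159 7.78
side out 0.044 [0.4239 0.2569] [0.5706 0.276 ] 0.1479 7.39
far in 0.044 [0.5891 0.144 ] [0.5731 0.2646] 0.1216 97.58
far base 0.03 [0.5853 0.1606] [0.5724 0.2644] 0.1045 97.05
far out 0.044 [0.6027 0.145 ] [0.5837 0.2662] 0.1227 98.91
stage edge left 0.03 [0.4117 0.1836] [0.3953 0.2546] 0.0729 102.98
stage y+ edge 0.03 [0.3953 0.2546] [0.5886 0.281 ] 0.1951 7.76
cell end top edge 0.147 [0.4972 0.2178] [0.5477 0.2214] 0.0506 4.02
```

>>> {"method": "move_arm", "body": {"targets": [[[0.008,0,0.065,0.008,0.018,0,0.4],[0,0,0,0,0,-0.015,0.4],[0,0,0,0,0,-0.015,0.4],[0,0,0,0,0,-0.01,0.4],[0,0,0,0,0,0,0.4]]]}}

```text
clock: 8.7
tool_pos: [0.532, 0.1776, 0.0763]
eef_rot: [0.998, 0.059, -0.003, 0.006]
contact_force: [0.0, 0.7, -3.3]
opening: 0.629
```

```bash
python3 -c "
from h import *
r.snapshot('top');r.snapshot('top')
pose()"
```

```text
8.8 p [0.5328 0.1786 0.0776] jaw 6.8 fixtilt [np.float64(0.0113), np.float64(-0.0024)] F [ 0.1 -0.7 -3.2] M [ 0.01 -0.09  0.02] op 0.632
```

>>> {"method": "move_arm", "body": {"targets": [[[0.012,-0.002,0.016,0,0.01,-0.004,0.4],[0,0,0,0,0,-0.003,0.4],[0,0,0,0,0,0,0.4]]]}}

```text
clock: 9.1
tool_pos: [0.5335, 0.1895, 0.0712]
eef_rot: [0.998, 0.068, 0.001, -0.001]
contact_force: [0.0, -0.5, -2.4]
opening: 0.632
```

```bash
python3 -c "
from h import *
r.snapshot('top');r.snapshot('top')
pose()"
```

```text
9.2 p [0.5337 0.1899 0.0715] jaw 7.76 fixtilt [np.float64(-0.0034), np.float64(0.0023)] F [ 0.3  1.2 -3.6] M [ 0.   -0.09 -0.01] op 0.63
```

Level and aligned; now I'll lower onto the stage.

>>> {"method": "move_arm", "body": {"targets": [[[-0.003,0.002,-0.002,0,0,-0.005,0.4],[0,0,0,0,0,-0.003,0.4],[0,0,0,0,0,-0.002,0.4]]]}}

```text
clock: 9.5
tool_pos: [0.5342, 0.19, 0.063]
eef_rot: [0.998, 0.067, 0.001, 0.0]
contact_force: [-7.0, -4.5, 31.5]
opening: 0.633
```

```bash
python3 -c "
from h import *
pose()"
```

```text
9.5 p [0.5342 0.19   0.063 ] jaw 7.63 fixtilt [np.float64(0.0001), np.float64(0.0022)] F [-7.  -4.5 31.5] M [-0.67  1.4   0.04] op 0.633
```

>>> {"method": "move_arm", "body": {"targets": [[[0,0,0,0.006,0.006,0.001,0.4],[0,0,0,0.006,0.006,0,0.4],[0,0,0,0,0,0,0.4]]]}}

```text
clock: 9.8
tool_pos: [0.5469, 0.2027, 0.0644]
eef_rot: [0.998, 0.067, 0.001, 0.0]
contact_force: [-0.3, -0.2, -3.8]
opening: 0.636
```

```bash
python3 -c "
from h import *
pose()"
```

```text
9.8 p [0.5469 0.2027 0.0644] jaw 7.63 fixtilt [np.float64(0.0003), np.float64(0.0028)] F [-0.3 -0.2 -3.8] M [-0.01 -0.08  0.  ] op 0.636
```

>>> {"method": "move_arm", "body": {"targets": [[[0,0.002,0,-0.001,0.006,-0.001,0.4],[0,0,0,0,0.002,-0.0007,0.4],[0,0,0,0,0,0,0.4]]]}}

```text
clock: 10.1
tool_pos: [0.5461, 0.2081, 0.0634]
eef_rot: [0.998, 0.065, -0.0, 0.003]
contact_force: [-0.2, -0.1, -2.0]
opening: 0.633
```

```bash
python3 -c "
from h import *
pose()"
```

```text
10.1 p [0.5461 0.2081 0.0634] jaw 7.49 fixtilt [np.float64(0.0058), np.float64(0.0004)] F [-0.2 -0.1 -2. ] M [ 0.14 -0.07  0.03] op 0.633
```

>>> {"method": "move_arm", "body": {"targets": [[[0.006,0,0.003,0.003,0.002,-0.0008,0.4],[0,0,0,0.003,0.001,-0.0003,0.4]]]}}

```text
clock: 10.3
tool_pos: [0.5468, 0.2087, 0.0633]
eef_rot: [0.998, 0.067, -0.005, 0.003]
contact_force: [-7.4, -3.2, 10.4]
opening: 0.629
```

```bash
python3 -c "
from h import *
pose()"
```

```text
10.3 p [0.5468 0.2087 0.0633] jaw 7.69 fixtilt [np.float64(0.0073), np.float64(-0.0091)] F [-7.4 -3.2 10.4] M [-0.44  1.4  -0.03] op 0.629
```

>>> {"method": "move_arm", "body": {"targets": [[[0.007,-0.009,0,0.003,0.001,0.0008,0.4],[0,0,0,0.003,0.0005,0,0.4]]]}}

```text
clock: 10.5
tool_pos: [0.5498, 0.2104, 0.0635]
eef_rot: [0.998, 0.067, -0.003, 0.0]
contact_force: [-8.8, 0.1, 0.9]
opening: 0.64
```

```bash
python3 -c "
from h import *
pose()"
```

```text
10.5 p [0.5498 0.2104 0.0635] jaw 7.73 fixtilt [np.float64(0.0013), np.float64(-0.0056)] F [-8.8  0.1  0.9] M [-0.34  1.56 -0.31] op 0.64
```

>>> {"method": "move_arm", "body": {"targets": [[[0,-0.005,0,-0.001,0.003,0,0.4],[0,0,0,-0.0005,0.003,0,0.4]]]}}

```text
clock: 10.7
tool_pos: [0.5489, 0.2146, 0.0631]
eef_rot: [0.998, 0.067, -0.0, 0.002]
contact_force: [-1.3, -3.9, 5.6]
opening: 0.631
```

```bash
python3 -c "
from h import *
pose()"
```

```text
10.7 p [0.5489 0.2146 0.0631] jaw 7.63 fixtilt [np.float64(0.004), np.float64(-0.0005)] F [-1.3 -3.9  5.6] M [-1.03  0.09 -0.07] op 0.631
```

>>> {"method": "move_arm", "body": {"targets": [[[0.004,0,0,0,0.002,0.0003,0.4],[0,0,0,-0.0003,0.003,0,0.4],[0,0,0,0,0.003,0,0.4]]]}}

```text
clock: 11.0
tool_pos: [0.5488, 0.2181, 0.0632]
eef_rot: [0.998, 0.065, -0.001, 0.004]
contact_force: [-3.4, -8.1, 6.1]
opening: 0.63
```

```bash
python3 -c "
from h import *
pose()"
```

```text
11.0 p [0.5488 0.2181 0.0632] jaw 7.41 fixtilt [np.float64(0.0081), np.float64(-0.0021)] F [-3.4 -8.1  6.1] M [-1.45  0.33 -0.16] op 0.63
```

>>> {"method": "move_arm", "body": {"targets": [[[0.008,0,0.003,0,0.003,0.0003,0.4],[0,0,0,0,0.004,0,0.4]]]}}

```text
clock: 11.2
tool_pos: [0.5487, 0.2188, 0.0633]
eef_rot: [0.998, 0.064, -0.003, 0.005]
contact_force: [-2.9, -10.5, 8.8]
opening: 0.629
```

```bash
python3 -c "
from h import *
pose()"
```

```text
11.2 p [0.5487 0.2188 0.0633] jaw 7.32 fixtilt [np.float64(0.0107), np.float64(-0.0045)] F [ -2.9 -10.5   8.8] M [-2.06  0.18  0.01] op 0.629
```

>>> {"method": "move_arm", "body": {"targets": [[[0.012,-0.004,0.006,0.003,0.003,0,0.4],[0.003,0,0.003,0.005,0.005,0,0.4]]], "force": 45}}

```text
clock: 11.4
tool_pos: [0.5491, 0.2189, 0.0636]
eef_rot: [0.998, 0.066, -0.009, 0.006]
contact_force: [-16.2, -12.9, 22.5]
opening: 0.63
```

```bash
python3 -c "
from h import *
pose()"
```

```text
11.4 p [0.5491 0.2189 0.0636] jaw 7.54 fixtilt [np.float64(0.0125), np.float64(-0.0166)] F [-16.2 -12.9  22.5] M [-2.51  2.75 -0.7 ] op 0.63
```

>>> {"method": "move_arm", "body": {"targets": [[[0.022,-0.03,0.005,0.003,0.005,-0.0005,0.4],[0.014,-0.016,0.003,0.003,0.006,0,0.4]]]}}

```text
clock: 11.6
tool_pos: [0.5482, 0.2187, 0.0632]
eef_rot: [0.998, 0.067, 0.007, -0.001]
contact_force: [-6.5, -12.7, 16.9]
opening: 0.632
```

```bash
python3 -c "
from h import *
pose()"
```

```text
11.6 p [0.5482 0.2187 0.0632] jaw 7.63 fixtilt [np.float64(-0.0024), np.float64(0.0145)] F [ -6.5 -12.7  16.9] M [-2.77  2.33 -0.19] op 0.632
```

>>> {"method": "move_arm", "body": {"targets": [[[0.005,0.006,0.003,0.004,0.006,0,0.4],[0.007,-0.005,0.003,0.004,0.006,0,0.4]]]}}

```text
clock: 11.8
tool_pos: [0.5487, 0.2188, 0.0631]
eef_rot: [0.998, 0.067, -0.002, 0.004]
contact_force: [-11.1, -12.0, 16.9]
opening: 0.633
```

```bash
python3 -c "
from h import *
pose()"
```

```text
11.8 p [0.5487 0.2188 0.0631] jaw 7.64 fixtilt [np.float64(0.0081), np.float64(-0.0028)] F [-11.1 -12.   16.9] M [-2.41  2.02 -0.39] op 0.633
```

>>> {"method": "move_arm", "body": {"targets": [[[0.015,-0.008,0.003,0.004,0.006,0,0.4],[0.012,-0.007,0.003,0.004,0.006,0,0.4]]]}}

```text
clock: 12.0
tool_pos: [0.5487, 0.2188, 0.0631]
eef_rot: [0.998, 0.067, -0.003, 0.002]
contact_force: [-9.8, -11.5, 15.6]
opening: 0.632
```

```bash
python3 -c "
from h import *
pose(); r.snapshot('top'); r.snapshot('top'); pose()"
```

```text
12.0 p [0.5487 0.2188 0.0631] jaw 7.63 fixtilt [np.float64(0.0041), np.float64(-0.0052)] F [ -9.8 -11.5  15.6] M [-2.42  1.89 -0.35] op 0.632
12.1 p [0.5488 0.2188 0.0631] jaw 7.62 fixtilt [np.float64(0.0042), np.float64(-0.0052)] F [-10.9 -13.1  15.3] M [-2.45  1.88 -0.34] op 0.631
```

>>> {"method": "move_arm", "body": {"targets": [[[0.014,-0.015,0.004,0.006,0.009,0,0.4],[0.012,-0.013,0.004,0.006,0.009,0,0.4]]]}}

```text
clock: 12.3
tool_pos: [0.5488, 0.2188, 0.0631]
eef_rot: [0.998, 0.066, -0.002, 0.006]
contact_force: [-14.4, -16.0, 23.4]
opening: 0.631
```

```bash
python3 -c "
from h import *
pose(); a=r.snapshot('wrist'); s=r.snapshot('scene'); pose(); save(a,'w4.png',k=1.4); save(s,'s4.png',(130,230,260,390),6)
np.savez('w4.npz',**{k:np.array(a[k]) for k in('K','D','T','frame')})"
```

```text
12.3 p [0.5488 0.2188 0.0631] jaw 7.61 fixtilt [np.float64(0.0127), np.float64(-0.0031)] F [-14.4 -16.   23.4] M [-3.17  2.9  -0.31] op 0.631
12.4 p [0.5487 0.2189 0.0631] jaw 7.62 fixtilt [np.float64(0.0128), np.float64(-0.0031)] F [-14.9 -16.4  21.8] M [-3.21  2.95 -0.33] op 0.633
```

View pics/w4.png

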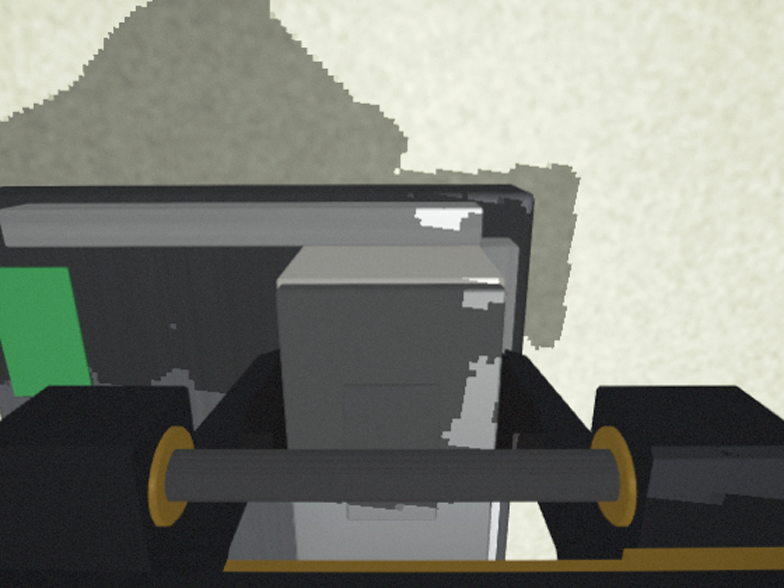

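View pics/s4.png

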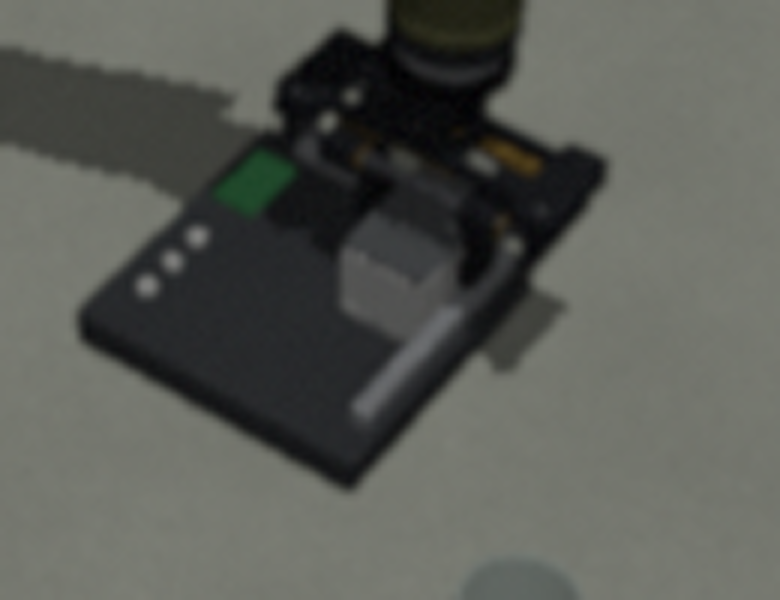

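The cell's end is flush with the side stop (edge at y≈246) and its long side sits at the far stop. Pushing harder raised both forces with no motion. I'll trim the small tilt while keeping the push.

>>> {"method": "move_arm", "body": {"targets": [[[0.027,-0.016,0.004,0.006,0.008,0,0.4],[0.018,-0.015,0.004,0.006,0.008,0,0.4]]]}}

```text
clock: 12.6
tool_pos: [0.5486, 0.2187, 0.063]
eef_rot: [0.998, 0.067, 0.001, -0.0]
contact_force: [-13.4, -13.8, 22.9]
opening: 0.634
```

```bash
python3 -c "
from h import *
pose(); r.snapshot('top'); r.snapshot('top'); pose()"
```

```text
12.6 p [0.5486 0.2187 0.063 ] jaw 7.66 fixtilt [np.float64(-0.0011), np.float64(0.0027)] F [-13.4 -13.8  22.9] M [-3.13  3.5  -0.3 ] op 0.634
12.7 p [0.5486 0.2187 0.063 ] jaw 7.65 fixtilt [np.float64(-0.0008), np.float64(0.0025)] F [-13.2 -14.2  21.4] M [-3.12  3.45 -0.33] op 0.633
```

```bash
python3 -c "
from h import *
print(r.finish_job()); pose()"
```

```text
the job is handed in; nothing more can be done
None
the job is handed in; nothing more can be done
```

I pressed the lid home, set the cell in the analyser's corner, and handed the job in at about 12.7 s with the arm still holding it there. The hand-in reports no verdict.

- **Lid:** I pressed it on the bench before lifting the cell. It met its hard stop with the fingertip at 58 mm and a peak of 51 N.
- **Placing:** I gripped the cell across its width (measured 56 mm), lowered it onto the stage and slid it first to the far stop, then to the side stop.
- **Last reading before hand-in:**
  - The cell is pushed with about 15 N towards the far stop and 12 N towards the side stop, with about 21 N downwards.
  - The tool tilt is under 0.2°, and its yaw of 7.65° matches the stage.
- **Contact:** Pushing harder raised the forces on both stops with no movement. The wrist picture showed the end flush with the side stop and the long side against the far stop. I took no close-up after the final tilt trim.
- **Disagreement:** The final position is about 3 mm from where the camera placed the corner, against a stated calibration of about 2 mm. I relied on the contact instead.
- **Bystanders:** The arm stayed clear of the bottle, jar and beaker.

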